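# Pack a cylinder head in a tray with a locking partition

## Robot

A 6-joint arm with a two-finger parallel gripper is mounted at the origin on the work surface. World frame = base frame: x ahead of the robot, y to its left, z up, the work surface at z = 0. Lengths are in m, angles in rad, forces in N, time in s.
With the tool pointing down it reaches from about 0.35 to 1 m from the base axis. Payload 7.1 kg.
Tool frame: the origin (TCP) lies at the very end of the fingers, on their centre line; the grasp point (between the pads) lies 19 mm behind it (r.grip_point_offset is the z of the grasp point in the tool frame, in m); z points along the fingers, y is the line along which they close (so a half turn about z gives the same grasp; the last joint's range is limited). The gripper opens to 85 mm and grips with 20 to 120 N. Pads are 22 mm wide; open, the fingers measure 114 mm over their backs; the gripper's body (76 mm by 85 mm) begins 54 mm behind the grasp point. The pads swing forward as they close: fully open they stand 13 mm farther back than shut.
Start: joints at [1.256, 0.423, 1.63, -0, 1.089, -0.019], TCP at [0.182, 0.598, 0.231] pointing down, gripper open.
Joint ranges: [-3, 3], [-0.9, 2.11], [0.09, 2.58], [-1.31, 4.45], [0.11, 2.69], [-2.54, 2.54]. Speed limits (rad/s): [2.39, 2.39, 3.01, 3.14, 3.14, 3.14].

## Interface

Orientations are given as a unit quaternion [w, x, y, z].
In Python, from bench import monitor, capture, ticket, r gives the robot as it stands. The module is installed in compiled form; this text tells all that it offers.
- The arm moves only by the tool send_rows, never from a script. Its argument "increments" is a list of rows, each a list of 3 entries, a list of its own where there are three numbers: the shift along the tool's x, y, z in mm, then the turn about the tool's z in rad, then the gripper command: -1 is shut, 1 is fully open, values between are in proportion. In form: [[[tx, ty, tz], roll, jaw], ...]. A call has 1 to 12 rows; each row is the pose to reach, as a shift and turn from the pose commanded when the call began, along the tool's axes at that moment; what a row does not reach only later rows make up. A row lasts 1/10 s, in which the tool goes at most 50 mm and 8.59 degrees, less where a joint would pass 70% of its speed; a pose out of reach is approached as far as the arm can. A call with a gripper value outside its range is refused whole. The fingers move at their own pace and stop on an object; "newtons" is the grip in N (left out, the last holds). Time passes only in rows, so rows that repeat a pose let the fingers close. It gives the time, the measured TCP pose, the force, the opening and the grip force at its end, in the units of the state.
- monitor.state(): the state, without advancing time (a new reading comes with each control period).
- capture(name): name is "scene" or "top" or "wrist"; returns a dict with "color" (384x512x3 uint8, red, green, blue), "mtx" (3x3 intrinsics, pixels), "distortion" ([k1, k2, p1, p2, k3] as OpenCV has them; the pictures are not rectified), "eye" and "attitude" of the camera in the world. Camera axes: x right, y down, z forward; pixel columns grow to the right and rows downward; lengths in m; the calibration is good to about 2 mm. A picture is of the moment at which its call begins. There is no depth.
- ticket.close_job(): hands the job in; it is judged then, once.
The state is a dict: "time_s": time; "q": joint angles; "joint_vel": joint speeds; "tau": joint torques, N m; "position": TCP position; "eef_rot": TCP orientation; "contact_force": force on the tool from outside, world axes, zero at the start; "torque": the same for the moment, N m; "opening": finger opening in m; "grip_force": force on a finger pad.
Only numpy, scipy, OpenCV 4.12 (cv2) and the standard library are available. Lean on these libraries where they do the work, as an engineer would, in place of code of your own. Each camera call takes 0.05 s, during which the arm holds its last target. There are 200 camera calls.

## Task

Pack the finned cylinder head for transport so that it cannot shift: stand the thick wood block in the tray, lengthwise across it between the cylinder head and the sliding partition, the same way up as it stands on the bench. Then keep the partition's thumb button pressed in and slide the partition up until block and head sit snug against the tray's end wall; let go of the button so that it locks there. Leave everything else on the bench where it is.

Things in the scene. Friction and masses are not known exactly. Their poses are not given: they have to be found in the camera images.
- tray: Open plywood packing tray screwed to the bench, 150 (x) x 340 (y) mm; origin: centre of its underside. Inside x -67 to +67, y -160 to +160 mm; floor 8 mm thick, walls 50 mm over the bench. A steel rail stands on each long wall at x = +-71 mm, up to 82 mm over the bench. The head lies by the +y end wall; the partition stands nearer the -y end and slides along the tray's +y.
- partition (a joint): Sliding aluminium partition's position in m along the tray's +y, 0 to 0.118; starts at 0 to 0.04. 0.110 is snug: face, block, head and +y end wall all touching; without the block it cannot reach the head. A brake locks it both ways wherever it stands (over 40 N to force it); with the button pressed it slides with 2 N, plus up to 11 N to push block and head along.
- partition_face (a point): Point at the middle of the foot of the partition's flat front face, which looks to the tray's +y; at tray x = 0, y = -85 mm + the partition's position, 12 mm over the bench. The face is 126 mm wide and goes up to 70 mm over the bench. Axes parallel to the tray's.
- thumb_button (a joint): Travel in m of the thumb button: 0 (give or take 0.001) = out, brake pad against the rail (locked); pressed fully in 0.008, against the grip post. Pressing takes 12 N rising to 15 N; free of the brake from about 0.003. It springs back by itself.
- grip (a point): Where to squeeze the partition's grip: 24 mm behind (tray -y) its face, 112 mm over the bench. Black fixed post (22 x 30 mm, top at 135 mm) on the tray's -x side, dark steel thumb button (15 x 26 mm, 84 to 130 mm) on +x; squeeze along the tray's x. Post's outer face 18.5 mm to -x of this point, button's 26.5 mm to +x when out, 18.5 pressed in. Deck, lever box and brake below reach 84 mm. Axes as tray.
- block_center (a point): Centre of the thick wood packing block, 110 (its x) x 45 (its y) x 80 mm (z, up); loose, 0.24 kg. This point is half-way up, 40 mm above its underside.
- head_center (a point): Centre of the body of the finned aluminium cylinder head, 110 (its x, across the tray) x 90 (its y, along the tray) x 45 mm high, half-way up; a boss on top, 26 mm across, stands 14 mm higher. Loose, about 0.75 kg, lying on the tray's floor up to 12 mm away from the +y end wall; it is pushed along by the block.
- slat_center (a point): Centre of a thinner wood slat, 110 x 18 x 60 mm, standing on the bench; not needed.
- gears: Gear cluster on a shaft 110 mm tall, 68 mm across, standing upright; origin under its middle. Not needed.
- bearing: Ball bearing lying flat, 62 mm across, 16 mm high; origin under its middle. Not needed.
Mind the look-alikes: they are no part of the job. What is shaped like the part that bears head_center but blue or purple is not meant.

How it is judged:
By the outcome, as a careful person would: the job done as asked, in the order asked, and still so for the second after the job is handed in, with the robot touching nothing.
It also fails if it takes over 51 s, if anything falls off the work surface, if the arm or the gripper's body presses on something with over 40 N, if the wrist force passes 120 N, or if a joint passes its speed limit or range.

## Working session

There is one attempt and no reset: what is moved stays moved. The work goes in short steps, Python scripts to look and compute and a tool call to move; the robot and the scene stay as the last step left them, time stands still between calls to the robot, and variables do not carry over. Pictures are saved under pics/ and viewed, at most 10 in all, crops included, and the job is handed in when it is done.

Besides the shell and the picture viewer there is one more tool, called after "Request:" as name([rows], argument=value, ...), one row to a line, values as JSON. send_rows: Moves the arm, as the interface text tells. Its arguments: {"type":"object","properties":{"increments":{"type":"array"},"newtons":{"type":"number"}},"required":["increments"]}

```bash
mkdir -p pics; cat > h.py <<'E'
import numpy as np, cv2, json
from scipy.spatial.transform import Rotation as R
def rot(a):
    a=np.array(a,float)
    return a if a.shape==(3,3) else R.from_quat(a[[1,2,3,0]]).as_matrix()
def save(name,fn):
    from bench import capture
    c=capture(name); cv2.imwrite(fn+'.png',c['color'][:,:,::-1])
    json.dump({k:np.array(c[k]).tolist() for k in('mtx','distortion','eye','attitude')},open(fn+'.json','w'))
def load(fn): 
    return {k:np.array(v) for k,v in json.load(open(fn+'.json')).items()}
def pix(fn,uv,z):
    c=load(fn); p=cv2.undistortPoints(np.array(uv,float).reshape(-1,1,2),c['mtx'],c['distortion'])[:,0]
    d=np.c_[p,np.ones(len(p))]@rot(c['attitude']).T
    z=np.broadcast_to(z,len(p)); return c['eye']+d*((z-c['eye'][2])/d[:,2])[:,None]
def proj(fn,P):
    c=load(fn); M=rot(c['attitude']).T; rv=cv2.Rodrigues(M)[0]
    return cv2.projectPoints(np.array(P,float).reshape(-1,1,3),rv,-M@c['eye'],c['mtx'],c['distortion'])[0][:,0]
E
python3 - <<'E'
from h import *
from bench import monitor,r
for n in('scene','top','wrist'):
    save(n,'pics/'+n+'0'); c=load('pics/'+n+'0'); print(n,c['eye'],rot(c['attitude']).round(2).tolist())
s=monitor.state();print(s,r.grip_point_offset)
a=cv2.imread('pics/top0.png');cv2.imwrite('pics/top0b.png',cv2.resize(a,(800,600),interpolation=cv2.INTER_CUBIC))
E
```

```text
scene [1.45418203 0.46965817 1.12568052] [[-0.43, 0.64, -0.64], [0.9, 0.29, -0.32], [-0.02, -0.71, -0.7]]
top [ 0.4498726  -0.00792668  1.17350007] [[0.0, -1.0, 0.05], [-1.0, -0.0, 0.02], [-0.02, -0.05, -1.0]]
wrist [0.11904157 0.61681927 0.3739401 ] [[0.29, 0.92, 0.25], [0.96, -0.28, -0.08], [-0.0, 0.27, -0.96]]
{'time_s': 0.15, 'q': array([ 1.25597551e+00,  4.23676046e-01,  1.63053363e+00, -9.29513252e-06,
        1.08859474e+00, -1.89901960e-02]), 'joint_vel': array([ 4.76365565e-07, -8.92190160e-04, -2.63252807e-03, -4.12413773e-04,
        8.75716851e-04, -1.40061971e-03]), 'tau': array([ 1.34261350e-04, -5.57766366e+01, -2.82018667e+01,  1.72107713e-05,
        4.79566530e-03, -1.88441697e-05]), 'position': array([0.18204523, 0.59744196, 0.23071001]), 'eef_rot': array([-9.65968572e-05,  1.47374365e-01,  9.89080598e-01, -5.98145082e-04]), 'contact_force': array([-0.4612416 , -0.51264437,  0.16598681]), 'torque': array([ 0.05141144,  0.00836854, -0.00781192]), 'grip_force': 0.0, 'opening': 0.08528808643935822} -0.0187
```

View pics/top0b.png

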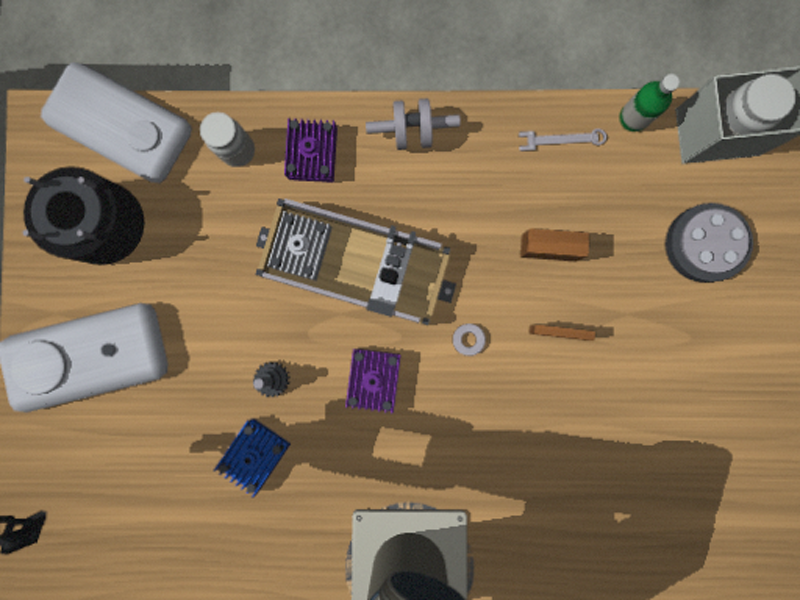

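View pics/scene0.png

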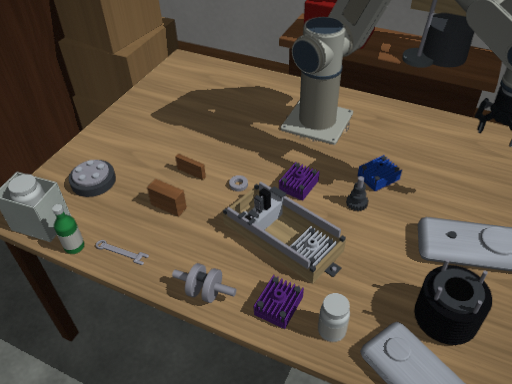

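The top view shows the tray at about (355,260) in the 800-px frame, with the silver head at its left (+y) end. The partition is at about (392,275), the thick block at (560,245) and the slat at (562,331). I'll enlarge both areas.

```bash
python3 - <<'E'
import cv2,numpy as np
a=cv2.imread('pics/top0.png')
t=cv2.resize(a[120:215,155:310],(775,475),interpolation=cv2.INTER_CUBIC)
cv2.imwrite('pics/c1.png',t)
b=cv2.resize(a[135:225,325:405],(533,600),interpolation=cv2.INTER_CUBIC)
cv2.imwrite('pics/c2.png',b)
E
```

```text
(no output)
```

View pics/c1.png

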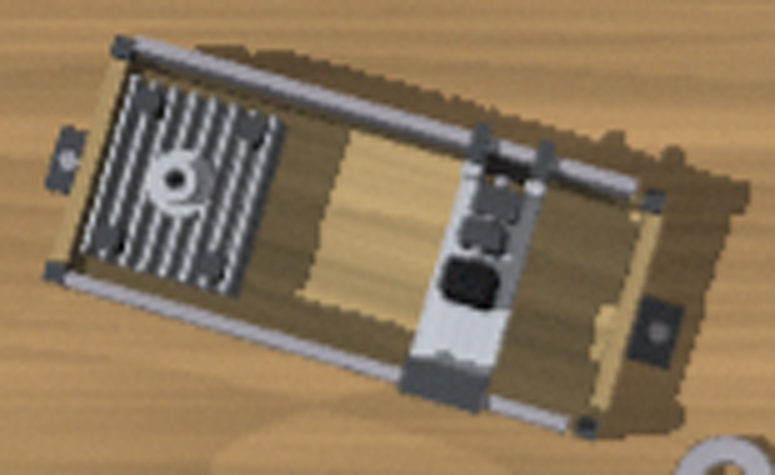

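View pics/c2.png

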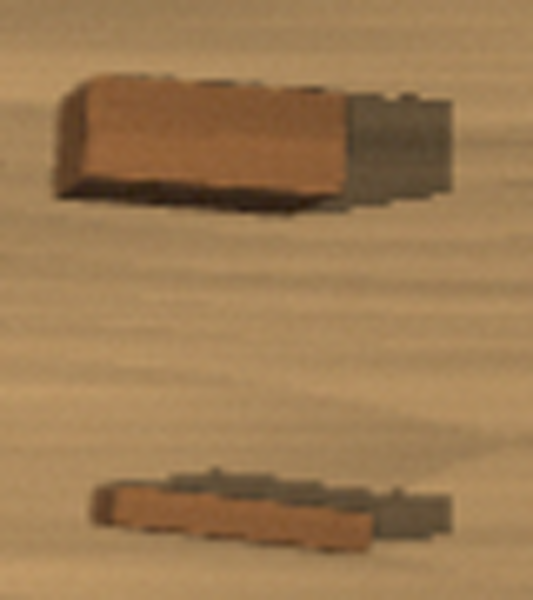

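The crop shows the tray's corner posts at (122,47), (56,270), (652,200) and (587,425), with the partition's front edge running from (466,165) to (413,355). In the second crop the block's top corners are (90,78), (345,95), (343,192) and (80,182).

```bash
python3 - <<'E'
from h import *
f='pics/top0'
def c1(l):return np.array(l,float)/5+[155,120]-.4
def c2(l):return np.array(l,float)/6.667+[325,135]-.4
P=pix(f,c1([(122,47),(56,270),(587,425),(652,200)]),.082)[:,:2]
print('posts',P.round(4),[np.linalg.norm(P[i]-P[i-1]).round(4) for i in range(4)])
c=P.mean(0); ydir=(P[0]+P[1]-P[2]-P[3]); ydir/=np.linalg.norm(ydir)
xd=(P[0]+P[3]-P[1]-P[2]); xd/=np.linalg.norm(xd)
print('tray',c,'yaw y',np.degrees(np.arctan2(-ydir[0],ydir[1])),'yaw x',np.degrees(np.arctan2(xd[1],xd[0])))
xd=np.array([ydir[1],-ydir[0]])
for z in(.07,.084):
  F=pix(f,c1([(466,165),(413,355)]),z)[:,:2]-c; print('face',z,(F@xd).round(4),(F@ydir).round(4),'s',(F@ydir+.085).round(4))
B=pix(f,c1([(145,75),(285,118),(235,295),(85,258)]),[.053]*4)[:,:2]-c;print('head',np.c_[B@xd,B@ydir].round(4))
G=pix(f,c1([(470,282)]),.135)[:,:2]-c;print('post',G@xd,G@ydir)
G=pix(f,c1([(497,203),(485,235)]),.130)[:,:2]-c;print('btn',G@xd,G@ydir)
B=pix(f,c2([(90,78),(345,95),(343,192),(80,182)]),.08)[:,:2]
print('block',B.round(4),B.mean(0),[np.linalg.norm(B[i]-B[i-1]).round(4) for i in range(4)])
l=B[1]+B[2]-B[0]-B[3];print('long ang',np.degrees(np.arctan2(l[1],l[0])))
from bench import monitor;print(rot(monitor.state()['eef_rot']).round(4))
E
```

```text
posts [[ 0.686   0.2399]
 [ 0.5571  0.2762]
 [ 0.469  -0.0279]
 [ 0.5978 -0.065 ]] [np.float64(0.3174), np.float64(0.1339), np.float64(0.3167), np.float64(0.1339)]
tray [0.57749346 0.10582159] yaw y -16.148997612820075 yaw x -15.889246628291822
face 0.07 [ 0.0583 -0.0561] [-0.0494 -0.0512] s [0.0356 0.0338]
face 0.084 [ 0.0564 -0.0565] [-0.0507 -0.0524] s [0.0343 0.0326]
head [[ 0.059   0.1492]
 [ 0.0576  0.0625]
 [-0.051   0.0607]
 [-0.0548  0.1518]]
post [-0.01130727] [-0.07520517]
btn [0.03484191 0.01612343] [-0.07684167 -0.07548281]
block [[ 0.6362 -0.2166]
 [ 0.6286 -0.3248]
 [ 0.587  -0.3235]
 [ 0.5914 -0.2121]] [ 0.61081072 -0.26924854] [np.float64(0.045), np.float64(0.1084), np.float64(0.0417), np.float64(0.1115)]
long ang -93.11098883829997
[[-9.566e-01  2.915e-01 -4.000e-04]
 [ 2.915e-01  9.566e-01 -1.200e-03]
 [ 0.000e+00 -1.200e-03 -1.000e+00]]
```

Request:
send_rows([
  [[0,0,-50],0,1],
  [[-330,-350,-50],0.7,1],
  [[-330,-350,-50],0.7,1],
  [[-330,-350,-50],0.7,1],
  [[-330,-350,-50],0.7,1],
  [[-330,-350,-50],0.7,1],
  [[-330,-350,-50],0.7,1],
  [[-330,-350,-50],0.7,1],
  [[-330,-350,-50],0.7,1],
  [[-330,-350,-50],0.7,1],
  [[-330,-350,-50],0.7,1],
  [[-330,-350,-50],0.7,1],
])

```text
time_s: 1.35
position: [0.3969, 0.164, 0.2813]
eef_rot: [0.0, 0.48, 0.878, -0.0]
contact_force: [0.1, 0.9, 0.7]
opening: 0.0854
grip_force: 0.0
```

```bash
cat >> h.py <<'E'
def go(xyz,ydeg):
    from bench import monitor
    s=monitor.state(); M=rot(s['eef_rot']); d=M.T@(np.array(xyz)-s['position'])*1000
    yaw=np.degrees(np.arctan2(M[1,1],M[0,1])); 
    print('t',s['time_s'],'pos',np.round(s['position'],4),'yawy',yaw.round(2),'F',np.round(s['contact_force'],1),'op',s['opening'],s['grip_force'])
    print('shift',d.round(1),'roll',np.radians((yaw-ydeg+180)%360-180).round(4),'zaxis',M[:,2].round(4))
E
python3 -c "
from h import *
go([.611,-.269,.2],-3.1)"
```

```text
t 1.35 pos [0.3969 0.164  0.2813] yawy 32.69 F [0.1 0.9 0.7] op 0.08540653219923752 0.0
shift [-480.   -53.7   81.7] roll 0.6247 zaxis [ 3.e-04 -7.e-04 -1.e+00]
```

Request:
send_rows([
  [[-480,-54,50],0.625,1],
  [[-480,-54,50],0.625,1],
  [[-480,-54,50],0.625,1],
  [[-480,-54,50],0.625,1],
  [[-480,-54,50],0.625,1],
  [[-480,-54,50],0.625,1],
  [[-480,-54,50],0.625,1],
  [[-480,-54,50],0.625,1],
  [[-480,-54,50],0.625,1],
  [[-480,-54,50],0.625,1],
  [[-480,-54,50],0.625,1],
  [[-480,-54,50],0.625,1],
])

```text
time_s: 2.55
position: [0.6113, -0.2648, 0.2303]
eef_rot: [-0.001, 0.725, 0.689, -0.0]
contact_force: [-0.2, 1.1, -1.3]
opening: 0.0853
grip_force: 0.0
```

```bash
python3 -c "
from h import *
go([.611,-.269,.2],-3.1)
save('wrist','pics/w1')
a=cv2.imread('pics/w1.png');cv2.imwrite('pics/w1b.png',cv2.resize(a,(800,600)))"
```

```text
t 2.55 pos [ 0.6113 -0.2648  0.2303] yawy -2.91 F [-0.2  1.1 -1.3] op 0.08529889842585481 0.0
shift [-4.2 -0.1 30.3] roll 0.0034 zaxis [-0.0016  0.0011 -1.    ]
```

View pics/w1b.png

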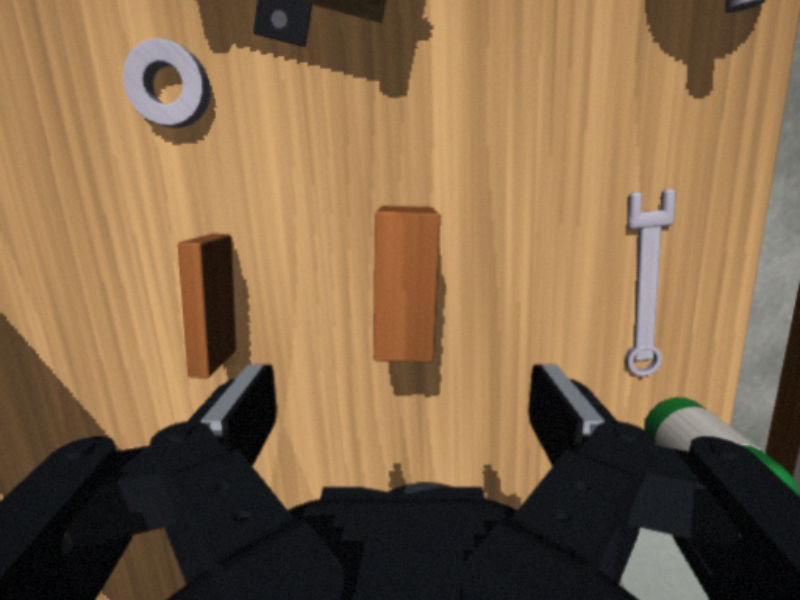

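The block's top corners in this wrist view are (375,214), (440,215), (434,361) and (374,360).

```bash
python3 -c "
from h import *
B=pix('pics/w1',np.array([(375,214),(440,215),(434,361),(374,360)])*.64,.08)[:,:2]
print(B.round(4),B.mean(0),[np.linalg.norm(B[i]-B[i-1]).round(4) for i in range(4)])
l=B[0]+B[1]-B[2]-B[3];a=np.degrees(np.arctan2(l[1],l[0]));print(a)
m=B.mean(0)
go([m[0],m[1],.045],a-90)"
```

```text
[[ 0.5964 -0.2184]
 [ 0.6405 -0.2213]
 [ 0.6331 -0.3282]
 [ 0.5885 -0.3252]] [ 0.61462811 -0.27329094] [np.float64(0.1071), np.float64(0.0442), np.float64(0.1072), np.float64(0.0448)]
85.89609245956474
t 2.6 pos [ 0.6111 -0.2641  0.2307] yawy -2.85 F [0.1 0.5 0.1] op 0.08528325000949422 0.0
shift [ -9.2   4.2 185.6] roll 0.0219 zaxis [-0.0014  0.0011 -1.    ]
```

Request:
send_rows([
  [[-9,4,40],0.022,1],
  [[-9,4,80],0.022,1],
  [[-9,4,120],0.022,1],
  [[-9,4,160],0.022,1],
  [[-9,4,183],0.022,1],
  [[-9,4,183],0.022,1],
  [[-9,4,183],0.022,-1],
  [[-9,4,183],0.022,-1],
  [[-9,4,183],0.022,-1],
  [[-9,4,183],0.022,-1],
  [[-9,4,183],0.022,-1],
  [[-9,4,183],0.022,-1],
], newtons=40)

```text
time_s: 3.8
position: [0.6159, -0.2747, 0.0508]
eef_rot: [0.001, 0.732, 0.681, 0.001]
contact_force: [-2.1, 2.1, 6.7]
opening: 0.0451
grip_force: 40.5
```

Request:
send_rows([
  [[0,0,0],0,-1],
  [[0,0,-2],0,-1],
  [[0,0,-20],0,-1],
  [[0,0,-60],0,-1],
  [[0,0,-110],0,-1],
  [[0,0,-140],0,-1],
  [[0,0,-140],0,-1],
])

```text
time_s: 4.5
position: [0.6182, -0.2761, 0.1958]
eef_rot: [0.005, 0.732, 0.681, 0.002]
contact_force: [1.3, -0.8, -2.0]
opening: 0.0448
grip_force: 41.4
```

```bash
python3 -c "
from h import *
go([.55,.1,.2],73.9)"
```

```text
t 4.5 pos [ 0.6182 -0.2761  0.1958] yawy -4.13 F [ 1.3 -0.8 -2. ] op 0.04475724276711317 41.405525878071785
shift [370.1 -95.1  -6.7] roll -1.3619 zaxis [ 0.0102 -0.0048 -0.9999]
```

```bash
python3 -c "
from h import *
go([.654,.084,.23],73.9)"
```

```text
t 4.5 pos [ 0.6182 -0.2761  0.1958] yawy -4.13 F [ 1.3 -0.8 -2. ] op 0.04475724276711317 41.405525878071785
shift [361.6  10.1 -35.5] roll -1.3619 zaxis [ 0.0102 -0.0048 -0.9999]
```

Request:
send_rows([
  [[20,2,-15],-0.15,-1],
  [[60,5,-30],-0.3,-1],
  [[100,10,-36],-0.45,-1],
  [[140,10,-36],-0.6,-1],
  [[180,10,-36],-0.75,-1],
  [[220,10,-36],-0.9,-1],
  [[260,10,-36],-1.05,-1],
  [[300,10,-36],-1.2,-1],
  [[340,10,-36],-1.34,-1],
  [[362,10,-36],-1.362,-1],
  [[362,10,-36],-1.362,-1],
  [[362,10,-36],-1.362,-1],
])

```text
time_s: 5.7
position: [0.6505, 0.086, 0.2239]
eef_rot: [-0.001, 0.14, 0.99, -0.0]
contact_force: [0.6, -0.8, -2.1]
opening: 0.0449
grip_force: 41.3
```

```bash
python3 -c "
from h import *
go([.654,.084,.23],73.9)
save('wrist','pics/w2')
a=cv2.imread('pics/w2.png');cv2.imwrite('pics/w2b.png',cv2.resize(a,(800,600)))"
```

```text
t 5.7 pos [0.6505 0.086  0.2239] yawy 73.95 F [ 0.6 -0.8 -2.1] op 0.04494162379634355 41.32405311567709
shift [-3.9 -0.9 -6.1] roll 0.0009 zaxis [-1.1e-03 -5.0e-04 -1.0e+00]
```

View pics/w2b.png

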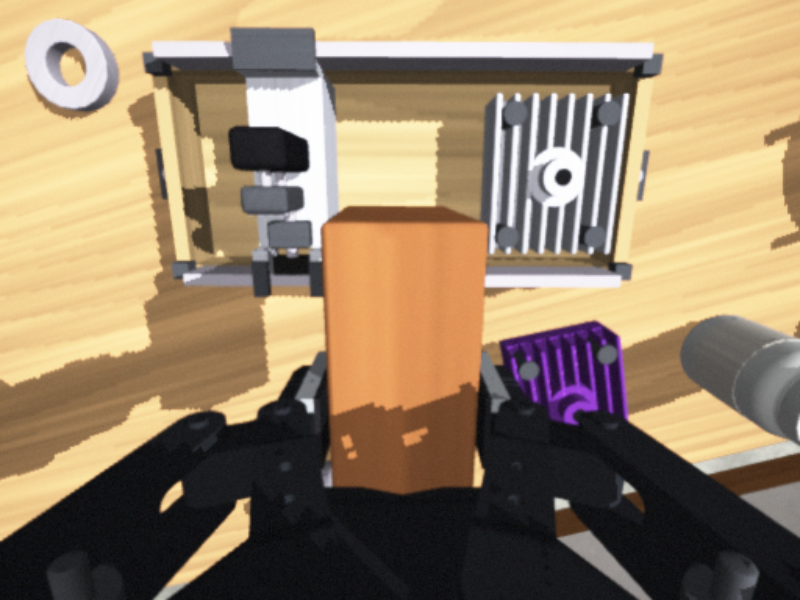

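The tray is square to the tool. The rails run along v≈50 (u 153–655) and v≈280 (u 185–622), and the end wall tops are at u≈163/646 and 184/617. The head's body spans u 490–625, and the partition's front top edge is at u≈324.

```bash
python3 -c "
from h import *
f='pics/w2'
P=lambda l,z:pix(f,np.array(l,float)*.64-.2,z)[:,:2]
A=P([(153,49),(655,51),(622,281),(185,280)],.082);print(A.round(4),[np.linalg.norm(A[i]-A[i-1]).round(4) for i in range(4)],A.mean(0))
W=P([(163,78),(646,78),(617,262),(184,262)],.05);print(W.round(4),[np.linalg.norm(W[i]-W[i-1]).round(4) for i in range(4)],W.mean(0))
for X in(A,W):
  d=X[1]+X[2]-X[0]-X[3];print(np.degrees(np.arctan2(d[1],d[0])))
a=np.radians(73.9);yd=np.array([np.cos(a),np.sin(a)]);xd=np.array([yd[1],-yd[0]])
c=A.mean(0);c=c+yd*((W.mean(0)-c)@yd)
print('c',c)
H=P([(490,95),(630,95),(618,250),(490,250)],.053)-c;print('head',np.c_[H@xd,H@yd].round(4))
F=P([(323,75),(323,190)],.07)-c;print('face s',F@yd+.085)
# edges of held block bottom/top: predicted vs
p=load(f);print(p['eye'])
for s in(.03,.035,.04): print(s,(proj(f,[[*(c+xd*x+yd*(-.085+s)),.07] for x in(-.06,0,.03)])+.2)/.64, (proj(f,[[*(c-xd*.011+yd*(-.085+s-.024)),.135]])+.2)/.64)
"
```

```text
[[ 0.4712 -0.0187]
 [ 0.5559  0.2714]
 [ 0.6921  0.2313]
 [ 0.6083 -0.0577]] [np.float64(0.1425), np.float64(0.3022), np.float64(0.142), np.float64(0.3009)] [0.58187283 0.10659003]
[[ 0.4764 -0.0334]
 [ 0.5672  0.2821]
 [ 0.6881  0.2441]
 [ 0.5975 -0.0709]] [np.float64(0.1268), np.float64(0.3283), np.float64(0.1267), np.float64(0.3278)] [0.58230133 0.10547437]
73.7765947968043
73.94653580573518
c [0.58160853 0.10567434]
head [[-0.0512  0.0595]
 [-0.0515  0.1546]
 [ 0.0543  0.1605]
 [ 0.0545  0.0652]]
face s [0.03465294 0.03130262]
[0.58731666 0.10427938 0.36733948]
0.03 [[315.65423631  74.57526003]
 [320.27384046 172.97698145]
 [322.42266393 218.30088766]] [[249.42561887 148.28195185]]
0.035 [[323.52820177  74.56788652]
 [327.72100656 172.9769525 ]
 [329.67130578 218.30377434]] [[259.07257789 148.27128169]]
0.04 [[331.40364915  74.56168976]
 [335.16943376 172.97751193]
 [336.92111492 218.3070175 ]] [[268.72328728 148.26179942]]
```

```bash
python3 -c "
from h import *
go([.587,.125,.065],73.9)"
```

```text
t 5.75 pos [0.6506 0.0852 0.224 ] yawy 73.88 F [ 0.3 -0.3 -3.1] op 0.04480415589421856 41.32456626975909
shift [ 72.   20.7 159.1] roll -0.0003 zaxis [-9.e-04 -5.e-04 -1.e+00]
```

Request:
send_rows([
  [[35,10,0],0,-1],
  [[72,21,0],0,-1],
  [[72,21,0],0,-1],
  [[72,21,40],0,-1],
  [[72,21,80],0,-1],
  [[72,21,110],0,-1],
  [[72,21,135],0,-1],
  [[72,21,150],0,-1],
  [[72,21,157],0,-1],
  [[72,21,157],0,-1],
  [[72,21,157],0,-1],
])

```text
time_s: 6.85
position: [0.5887, 0.1258, 0.0684]
eef_rot: [0.001, 0.14, 0.99, 0.0]
contact_force: [-0.2, -0.1, -1.5]
opening: 0.0453
grip_force: 41.3
```

```bash
python3 -c "
from h import *
go([.587,.125,.059],73.9)"
```

```text
t 6.85 pos [0.5887 0.1258 0.0684] yawy 73.89 F [-0.2 -0.1 -1.5] op 0.045347323591830926 41.34534625103697
shift [ 1.4 -1.2  9.4] roll -0.0002 zaxis [ 1.7e-03  3.0e-04 -1.0e+00]
```

Request:
send_rows([
  [[1,0,3],0,-1],
  [[1,0,5],0,-1],
  [[1,0,7],0,-1],
  [[1,0,8],0,-1],
  [[1,0,8],0,-1],
])

```text
time_s: 7.35
position: [0.5867, 0.1263, 0.0592]
eef_rot: [-0.0, 0.14, 0.99, -0.0]
contact_force: [-0.9, -0.5, -2.4]
opening: 0.0449
grip_force: 41.4
```

Request:
send_rows([
  [[0,0,1],0,-1],
  [[0,0,2],0,-1],
  [[0,0,2],0,-1],
])

```text
time_s: 7.65
position: [0.5868, 0.1263, 0.0587]
eef_rot: [0.0, 0.14, 0.99, 0.0]
contact_force: [-5.0, -0.9, 12.1]
opening: 0.0447
grip_force: 41.7
```

Request:
send_rows([
  [[0,0,0],0,0.4],
  [[0,0,0],0,0.4],
  [[0,0,0],0,0.4],
  [[0,0,0],0,0.4],
  [[0,0,-10],0,0.4],
  [[0,0,-40],0,0.4],
  [[0,0,-80],0,0.4],
  [[0,0,-120],0,0.4],
  [[0,0,-150],0,0.4],
  [[0,0,-150],0,0.4],
])

```text
time_s: 8.65
position: [0.5897, 0.1268, 0.213]
eef_rot: [0.004, 0.14, 0.99, 0.002]
contact_force: [0.8, 0.2, 1.4]
opening: 0.06
grip_force: 0.0
```

```bash
python3 -c "
from h import *
a=np.radians(73.9);yd=np.array([np.cos(a),np.sin(a)]);xd=np.array([yd[1],-yd[0]]);c=np.array([.5816,.1057])
g=c+yd*(-.085+.033-.024);print(g)
go([*g,.2],-16.1)"
```

```text
[0.56052409 0.03268078]
t 8.65 pos [0.5897 0.1268 0.213 ] yawy 73.91 F [0.8 0.2 1.4] op 0.060001938039626175 0.0
shift [  2.  -98.6  12.6] roll 1.5711 zaxis [ 0.0091  0.0018 -1.    ]
```

Request:
send_rows([
  [[0,0,-5],0.13,0.7],
  [[1,-25,-5],0.28,0.7],
  [[2,-50,-5],0.42,0.7],
  [[2,-99,-5],0.56,0.7],
  [[2,-99,-5],0.7,0.7],
  [[2,-99,-5],0.85,0.7],
  [[2,-99,-5],1.0,0.7],
  [[2,-99,-5],1.14,0.7],
  [[2,-99,-5],1.29,0.7],
  [[2,-99,-5],1.43,0.7],
  [[2,-99,-5],1.57,0.7],
  [[2,-99,-5],1.57,0.7],
])

```text
time_s: 9.85
position: [0.557, 0.0317, 0.2119]
eef_rot: [-0.0, 0.799, 0.601, -0.0]
contact_force: [-0.7, -0.4, -0.4]
opening: 0.0727
grip_force: 0.0
```

Request:
send_rows([
  [[0,0,0],0,0.7],
  [[0,0,0],0,0.7],
])

```text
time_s: 10.05
position: [0.5572, 0.0317, 0.2122]
eef_rot: [-0.0, 0.798, 0.603, -0.0]
contact_force: [-0.3, -0.0, 0.5]
opening: 0.0727
grip_force: 0.0
```

```bash
python3 -c "
from h import *
go([.5605,.0327,.1],-16.1)
save('wrist','pics/w3')
a=cv2.imread('pics/w3.png');cv2.imwrite('pics/w3b.png',cv2.resize(a,(800,600)))"
```

```text
t 10.05 pos [0.5572 0.0317 0.2122] yawy -15.89 F [-0.3 -0.   0.5] op 0.07267972056340391 0.0
shift [  1.9   2.9 112.2] roll 0.0037 zaxis [-4.e-04 -0.e+00 -1.e+00]
```

View pics/w3b.png

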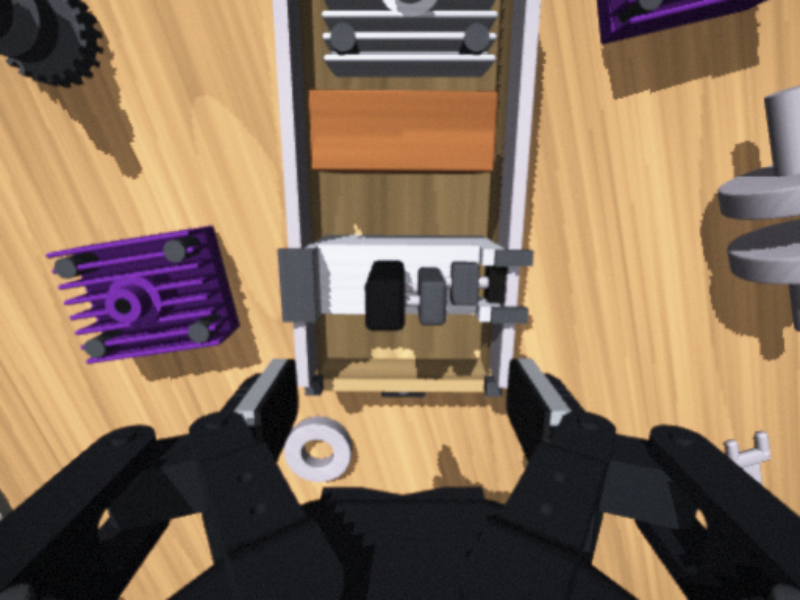

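The block stands square in the tray. The post's top face is about (366–404, 275–330), the button's top about (419–445, 272–324), and the lever box is at (464,283).

```bash
python3 -c "
from h import *
f='pics/w3'
P=lambda l,z:pix(f,np.array(l,float)*.64-.2,z)[:,:2]
a=np.radians(73.9);yd=np.array([np.cos(a),np.sin(a)]);xd=np.array([yd[1],-yd[0]]);c=np.array([.5816,.1057])
def L(n,l,z):
  q=P(l,z)-c;print(n,np.c_[q@xd,q@yd].round(4).tolist())
L('post',[(366,275),(404,275),(404,330),(366,330)],.135)
L('btn',[(419,272),(445,272),(445,324),(419,324)],.130)
L('box',[(452,263),(478,263),(478,304),(452,304)],.084)
L('rail',[(279,100),(529,100),(306,370),(507,370)],.082)
L('block',[(309,91),(497,93),(495,171),(313,169)],.088)
a=cv2.imread('pics/w3.png');cv2.imwrite('pics/w3c.png',cv2.resize(a[145:260,170:350],(800,511),interpolation=cv2.INTER_CUBIC))
"
```

```text
post [[-0.0208, -0.0585], [-0.0007, -0.0584], [-0.0006, -0.0893], [-0.0214, -0.0893]]
btn [[0.0074, -0.0578], [0.0215, -0.0578], [0.0224, -0.0874], [0.0078, -0.0875]]
box [[0.0306, -0.0614], [0.0474, -0.0614], [0.0488, -0.089], [0.0315, -0.089]]
rail [[-0.0749, 0.0357], [0.073, 0.0362], [-0.0687, -0.138], [0.0719, -0.1375]]
block [[-0.0557, 0.0395], [0.0526, 0.0388], [0.0541, -0.0044], [-0.0556, -0.0036]]
```

View pics/w3c.png

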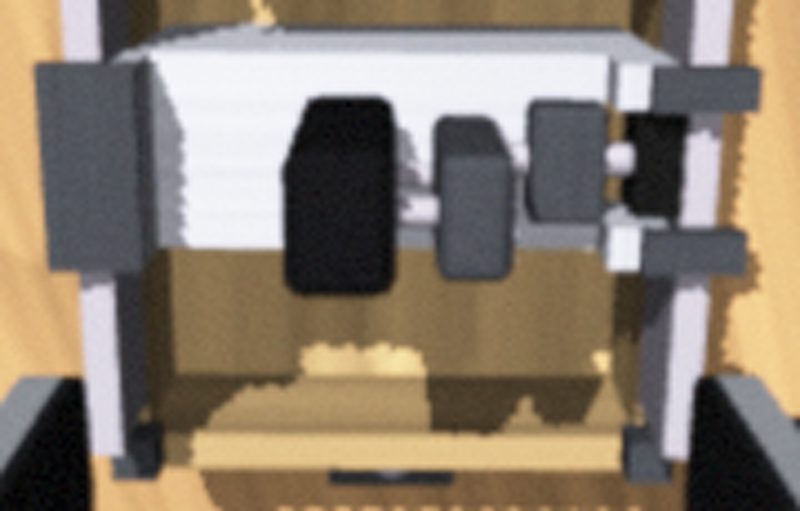

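```bash
python3 -c "
from h import *
a=np.radians(73.9);yd=np.array([np.cos(a),np.sin(a)]);xd=np.array([yd[1],-yd[0]]);c=np.array([.5816,.1057])
g=c-xd*.0038-yd*.0757;print(g)
go([*g,.095],-16.1)"
```

```text
[0.55695632 0.03402281]
t 10.1 pos [0.5573 0.0317 0.2122] yawy -15.92 F [0.3 0.4 0.4] op 0.07267785599368493 0.0
shift [  2.2  -1.  117.2] roll 0.0031 zaxis [-3.e-04  0.e+00 -1.e+00]
```

Request:
send_rows([
  [[2,-1,30],0.003,0.7],
  [[2,-1,60],0.003,0.7],
  [[2,-1,90],0.003,0.7],
  [[2,-1,108],0.003,0.7],
  [[2,-1,114],0.003,0.7],
  [[2,-1,114],0.003,0.7],
  [[2,-1,114],0.003,0.7],
])

```text
time_s: 10.8
position: [0.5577, 0.0339, 0.0992]
eef_rot: [0.0, 0.8, 0.601, 0.001]
contact_force: [-0.2, -0.5, 1.2]
opening: 0.0727
grip_force: 0.0
```

```bash
python3 -c "
from h import *
go([.557,.034,.095],-16.1)"
```

```text
t 10.8 pos [0.5577 0.0339 0.0992] yawy -16.19 F [-0.2 -0.5  1.2] op 0.07272889293063878 0.0
shift [-0.1 -0.7  4.2] roll -0.0015 zaxis [ 0.0013  0.     -1.    ]
```

Request:
send_rows([
  [[0,0,3],0,0.7],
  [[0,0,3],0,0.7],
  [[0,0,3],0,-1],
  [[0,0,3],0,-1],
  [[0,0,3],0,-1],
  [[0,0,3],0,-1],
  [[0,0,3],0,-1],
  [[0,0,3],0,-1],
  [[0,0,3],0,-1],
  [[0,0,3],0,-1],
], newtons=50)

```text
time_s: 11.8
position: [0.5554, 0.0343, 0.0965]
eef_rot: [-0.001, 0.8, 0.6, -0.001]
contact_force: [-12.1, 1.9, 17.4]
opening: 0.0357
grip_force: 50.1
```

Request:
send_rows([
  [[0,-1,-1],0,-1],
  [[3,-2,-1],0,-1],
  [[8,-2,-1],0,-1],
  [[14,-2,-1],0,-1],
  [[20,-2,-1],0,-1],
  [[26,-2,-1],0,-1],
  [[32,-2,-1],0,-1],
  [[38,-2,-1],0,-1],
  [[44,-2,-1],0,-1],
  [[50,-2,-1],0,-1],
  [[50,-2,-1],0,-1],
])

```text
time_s: 12.9
position: [0.5697, 0.0836, 0.0967]
eef_rot: [-0.0, 0.8, 0.6, 0.001]
contact_force: [-2.2, 2.7, 4.6]
opening: 0.036
grip_force: 51.8
```

```bash
cat >> h.py <<'E'
def grip(s):
    a=np.radians(73.9);yd=np.array([np.cos(a),np.sin(a)]);xd=np.array([yd[1],-yd[0]]);c=np.array([.5816,.1057])
    return c-xd*.0038+yd*(s-.109)
E
python3 -c "
from h import *
go([*grip(.11),.096],-16.1)"
```

```text
t 12.9 pos [0.5697 0.0836 0.0967] yawy -16.2 F [-2.2  2.7  4.6] op 0.03599056022992977 51.77071273326874
shift [25.5  1.5  0.7] roll -0.0018 zaxis [ 8.e-04  7.e-04 -1.e+00]
```

Request:
send_rows([
  [[5,0,0],0,-1],
  [[9,0,0],0,-1],
  [[13,0,0],0,-1],
  [[16,0,0],0,-1],
  [[19,0,0],0,-1],
  [[21,0,0],0,-1],
  [[23,0,0],0,-1],
  [[23,0,0],0,-1],
  [[23,0,0],0,-1],
])

```text
time_s: 13.8
position: [0.5755, 0.1038, 0.0967]
eef_rot: [0.0, 0.8, 0.6, -0.001]
contact_force: [-2.4, -7.3, 6.9]
opening: 0.0358
grip_force: 52.0
```

```bash
python3 -c "
from h import *
go([*grip(.11),.096],-16.1)"
```

```text
t 13.8 pos [0.5755 0.1038 0.0967] yawy -16.19 F [-2.4 -7.3  6.9] op 0.03584143603898223 51.97066783905029
shift [4.5 1.5 0.7] roll -0.0016 zaxis [-3.0e-04 -1.4e-03 -1.0e+00]
```

Request:
send_rows([
  [[1,0,0],0,-1],
  [[2,0,0],0,-1],
  [[3,0,0],0,-1],
  [[4,0,0],0,-1],
  [[4,0,0],0,-1],
  [[4,0,0],0,-1],
])

```text
time_s: 14.4
position: [0.5765, 0.1071, 0.0967]
eef_rot: [0.001, 0.8, 0.601, -0.001]
contact_force: [-3.3, -10.8, 7.8]
opening: 0.0356
grip_force: 52.1
```

Request:
send_rows([
  [[1,0,0],0,-1],
  [[1,0,0],0,-1],
  [[1,0,0],0,-1],
])

```text
time_s: 14.7
position: [0.5767, 0.108, 0.0966]
eef_rot: [0.001, 0.8, 0.601, -0.001]
contact_force: [-4.4, -10.3, 8.3]
opening: 0.0356
grip_force: 52.1
```

Request:
send_rows([
  [[1,0,0],0,-1],
  [[1,0,0],0,-1],
  [[1,0,0],0,-1],
])

```text
time_s: 15.0
position: [0.5768, 0.1083, 0.0966]
eef_rot: [0.001, 0.8, 0.601, -0.001]
contact_force: [-4.6, -15.3, 9.3]
opening: 0.0361
grip_force: 52.2
```

Request:
send_rows([
  [[1,0,0],0,-1],
  [[1,0,0],0,-1],
  [[1,0,0],0,-1],
])

```text
time_s: 15.3
position: [0.5768, 0.1083, 0.0967]
eef_rot: [0.001, 0.799, 0.601, -0.002]
contact_force: [-5.3, -19.8, 11.7]
opening: 0.0356
grip_force: 52.4
```

Request:
send_rows([
  [[1,0,0],0,-1],
  [[1,0,0],0,-1],
  [[1,0,0],0,-1],
])

```text
time_s: 15.6
position: [0.5767, 0.1083, 0.0966]
eef_rot: [0.001, 0.799, 0.601, -0.003]
contact_force: [-6.9, -23.3, 12.2]
opening: 0.0358
grip_force: 52.6
```

```bash
python3 -c "
from h import *
go([*grip(.11),.096],-16.1)
save('top','pics/t2');save('wrist','pics/w4')
a=cv2.imread('pics/w4.png');a=a[:,100:420];cv2.imwrite('pics/w4b.png',cv2.resize(a,(500,600)))"
```

```text
t 15.6 pos [0.5767 0.1083 0.0966] yawy -16.14 F [ -6.9 -23.3  12.2] op 0.03578650610366436 52.614115476608276
shift [-0.1  1.6  0.6] roll -0.0007 zaxis [-0.0027 -0.0057 -1.    ]
```

View pics/w4b.png

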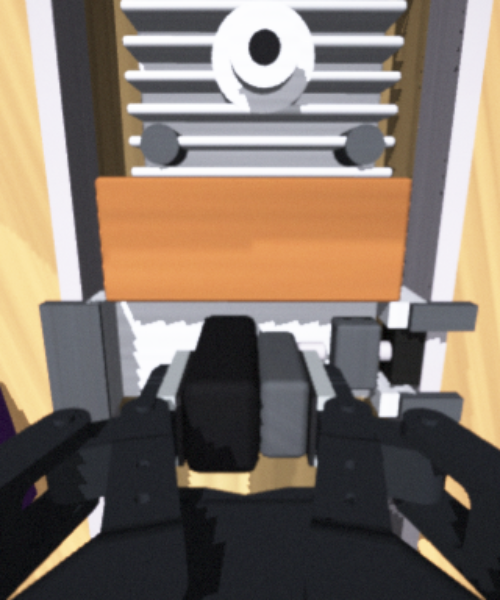

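Request:
send_rows([
  [[0,0,0],0,0.75],
  [[0,0,0],0,0.75],
  [[0,0,0],0,0.75],
  [[0,0,0],0,0.75],
  [[-4,0,-5],0,0.75],
  [[-4,0,-30],0,0.75],
  [[-4,0,-70],0,0.75],
  [[-4,0,-110],0,0.75],
  [[-4,0,-150],0,0.75],
  [[-4,0,-150],0,0.75],
])

```text
time_s: 16.7
position: [0.5798, 0.109, 0.2528]
eef_rot: [0.002, 0.8, 0.6, 0.005]
contact_force: [0.5, -0.8, -0.1]
opening: 0.0751
grip_force: 0.0
```

```bash
python3 -c "
from h import *
go([*grip(.11),.23],-16.1)
save('wrist','pics/w5')
a=cv2.imread('pics/w5.png');cv2.imwrite('pics/w5b.png',cv2.resize(a,(800,600)))"
```

```text
t 16.7 pos [0.5798 0.109  0.2528] yawy -16.2 F [ 0.5 -0.8 -0.1] op 0.07505796005243735 0.0
shift [-1.8 -1.3 22.7] roll -0.0017 zaxis [ 0.0105  0.0019 -0.9999]
```

View pics/w5b.png

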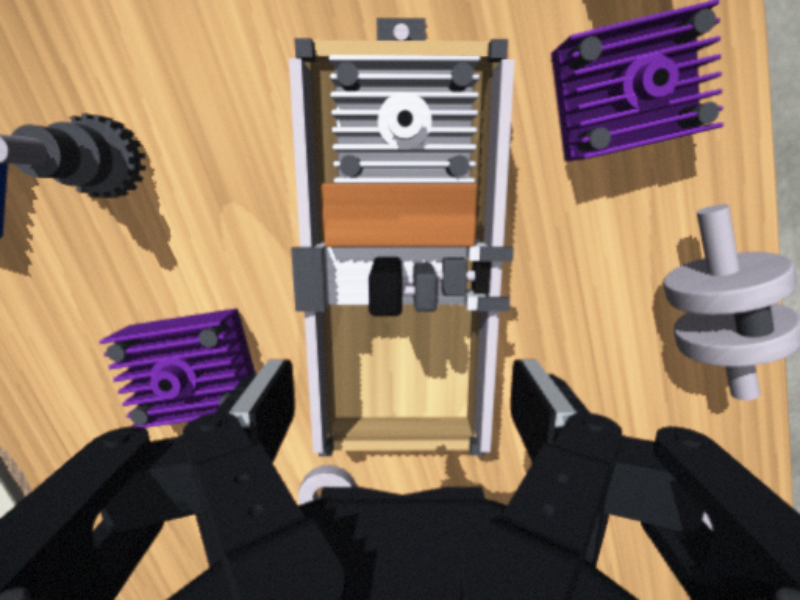

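The head sits against the end wall (v≈50), the block is flush against it (v 183–246), and the partition is behind the block. The button is back out, with a gap beside the post at u≈408. I'm handing it in.

```bash
python3 -c "
from bench import ticket
print(ticket.close_job())"
```

```text
the job is handed in; nothing more can be done
None
```

The block stands upright across the tray, snug between the head and the partition, the head is against the end wall, and the partition is locked at about 0.110 m with its button out; the job is handed in at about 17 s.

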